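Build a layered biscuit dessert on the plate

TASK

Plate the dessert: lay the golden shortbread round in the middle of the white plate, then the dark chocolate disc flat on it, then the pink macaron shell on top, dome up, every layer flat and centred on the one below and set down gently, not dropped. Let go, then press down on the middle of the pink shell with a light, steady push of about 7 newtons (more than 5, or the layers will not bond; less than 10, or the filling is squeezed out) for a full second, and leave the stack standing straight. Leave the green shell, the oat biscuit and everything else on the table where they are.

Things in the scene. Friction and masses are not known exactly. Their poses are not given: they have to be found in the camera images.
- plate: White china plate, 210 mm across, rim 18 mm high, loose. Origin: centre of its underside on the table; z up. Its flat middle, 130 mm across, lies 5 mm above the origin.
- shortbread: Golden shortbread round, 66 mm across, 20 mm thick in all, with a 54 mm spread of firm brown ganache (the last 2 mm) on its top; about 60 g. It lies flat, spread up, on the wire cooling rack. Origin: centre of its underside; z axis up through it.
- chocolate: Dark chocolate disc, 64 mm across, 16 mm thick in all, with a 52 mm spread of set red jelly (the last 2 mm) on its top; about 55 g. It lies on the slope of the clear display riser, resting on the lip, its top facing up the slope's outward normal. Origin: centre of its underside; z axis through it, out of its top.
- pink_shell: Pink macaron shell, 64 mm across, 20 mm thick, flat underside, straight-sided for its lower 14 mm, edge rounded above, flat 48 mm across on top; about 40 g. It lies on the slope of the clear display riser, resting on the lip, dome outward. Origin: centre of its underside; z axis through it, out of its dome.
- green_shell: Green macaron shell of the same shape and size as the pink one, in another place on the riser. Not wanted: leave it. Origin: centre of its underside, z axis out of its dome.
- oat_round: Brown oat biscuit with chocolate drops, 66 mm across, 18 mm thick, beside the shortbread on the cooling rack. Not wanted: leave it. Origin: centre of its underside.
- riser: Slanted display riser of clear plastic, fixed, 360 mm wide (its y), 112 deep (its x), 76 high. Origin: centre of underside, z up. Slope rises 40 deg from level towards +x; low edge (at -x, facing the robot) has a lip 10 mm proud of the slope. Outward normal of the slope: (-0.643, 0, 0.766) in the riser's frame. Chocolate, pink and green discs lie on it in any order, about 118 mm apart along y.
- rack: Wire cooling rack, fixed, 260 mm (along its x) by 130 mm, its top 22 mm above the table. Origin: centre of its underside, z up. The two biscuits lie on it about 130 mm apart along its x, in either order.
- almond_tin: Open-topped blue and steel tin full of almonds, 73 mm across, 80 mm high, loose. Leave it. Origin: centre of its underside.
- strawberries: Clear plastic punnet of strawberries, 115 x 155 mm, about 75 mm high with the fruit, fixed. Origin: centre of its underside.
- sauce_bottle: Sauce squeeze bottle, 54 mm across, 190 mm high, loose, to the left of the riser. Leave it. Origin: centre of its underside.
- palette_knife: Kitchen spatula, 240 mm long, lying loose to the right of the cooling rack. Leave it. Origin: under its middle; x along it.

How it is judged:
On the way, in this order (a step that is already met when the one before it is completed fails the run):
1. the shortbread lies flat in the middle of the plate, let go (horizontal distance between shortbread and plate below 0.012 m and z of shortbread in the frame of plate between 0.0015 and 0.0085 m and angle between shortbread's own z axis and vertical below 0.1 rad and contact force between the fingers and shortbread below 0.05 N and linear speed of shortbread below 0.02 m/s), for 0.2 s.
2. the chocolate disc lies flat and centred on the shortbread, let go (horizontal distance between shortbread and plate below 0.012 m and z of shortbread in the frame of plate between 0.0015 and 0.0085 m and angle between each of shortbread, chocolate's own z axis and vertical below 0.1 rad and horizontal distance between chocolate and shortbread below 0.007 m and z of chocolate in the frame of shortbread between 0.0165 and 0.0235 m and contact force between the fingers and chocolate below 0.05 N and linear speed of chocolate below 0.02 m/s), for 0.2 s.
3. the pink shell lies flat, dome up, centred on the chocolate, let go (horizontal distance between shortbread and plate below 0.012 m and z of shortbread in the frame of plate between 0.0015 and 0.0085 m and angle between each of shortbread, chocolate, pink_shell's own z axis and vertical below 0.1 rad and horizontal distance between chocolate and shortbread below 0.007 m and z of chocolate in the frame of shortbread between 0.0165 and 0.0235 m and horizontal distance between pink_shell and chocolate below 0.007 m and z of pink_shell in the frame of chocolate between 0.0125 and 0.0195 m and contact force between the fingers and pink_shell below 0.05 N and linear speed of pink_shell below 0.02 m/s), for 0.2 s.
4. the finished stack is pressed lightly and steadily from above: 5 to 10 N between the pink shell and the chocolate, without a break (horizontal distance between shortbread and plate below 0.012 m and z of shortbread in the frame of plate between 0.0015 and 0.0085 m and angle between each of shortbread, chocolate, pink_shell's own z axis and vertical below 0.1 rad and horizontal distance between chocolate and shortbread below 0.007 m and z of chocolate in the frame of shortbread between 0.0165 and 0.0235 m and horizontal distance between pink_shell and chocolate below 0.007 m and z of pink_shell in the frame of chocolate between 0.0125 and 0.0195 m and contact force between the fingers and pink_shell above 3 N and contact force between pink_shell and chocolate between 5 and 10 N), for 0.7 s.
At the end, for the whole second after the job is handed in: The shortbread lies on the plate within 12 mm of its centre, the chocolate on the shortbread and the pink shell on the chocolate, each within 7 mm of the centre of the one below and within 0.1 rad of level, the right way up; all at rest and let go (all of step 3 and contact force between the fingers and shortbread below 0.05 N and linear speed of each of shortbread, chocolate, plate below 0.02 m/s and contact force between the fingers and chocolate below 0.05 N and angle between plate's own z axis and vertical below 0.05 rad); the robot touches nothing.
It fails at once if a layer is dropped (falls out of the fingers faster than 0.45 m/s, about 10 mm of free fall) ((contact force between the fingers and shortbread below 0.05 N and linear speed of shortbread above 0.45 m/s) or (contact force between the fingers and chocolate below 0.05 N and linear speed of chocolate above 0.45 m/s) or (contact force between the fingers and pink_shell below 0.05 N and linear speed of pink_shell above 0.45 m/s)).
It fails at once if a layer is set down or pressed with more than 45 N (contact force between shortbread and plate above 45 N or contact force between chocolate and shortbread above 45 N or contact force between pink_shell and chocolate above 45 N).
It fails at once if the green shell or the oat biscuit is moved more than 30 mm (distance of any of green_shell, oat_round from where it was at the start of the episode above 0.03 m).
It fails at once if the almond tin, the sauce bottle or the palette knife is moved more than 30 mm (distance of any of almond_tin, sauce_bottle, palette_knife from where it was at the start of the episode above 0.03 m).
It also fails if it takes over 72 s, if anything falls off the work surface, if the arm or the gripper's body presses on something with over 40 N, if the wrist force passes 120 N, or if a joint passes its speed limit or range.

ROBOT

A 6-joint arm with a two-finger parallel gripper is mounted at the origin on the work surface. World frame = base frame: x ahead of the robot, y to its left, z up, the work surface at z = 0. Lengths are in m, angles in rad, forces in N, time in s.
With the tool pointing down it reaches from about 0.35 to 0.975 m from the base axis. Payload 4.9 kg.
Tool frame: the origin (TCP) lies at the very end of the fingers, on their centre line; the grasp point (between the pads) lies 19 mm behind it; z points along the fingers, y is the line along which they close (so a half turn about z gives the same grasp; the last joint's range is limited). The gripper opens to 85 mm and grips with 20 to 120 N. Pads are 22 mm wide; open, the fingers measure 114 mm over their backs; the gripper's body (76 mm by 85 mm) begins 54 mm behind the grasp point. The pads swing forward as they close: fully open they stand 13 mm farther back than shut.
Start: joints at [-1.458, 0.053, 1.613, -0, 1.476, -0.119], TCP at [0.144, -0.608, 0.231] pointing down, gripper open.
Joint ranges: [-3.01, 3.01], [-1.01, 2.22], [0.06, 2.58], [-1.02, 4.17], [0.09, 2.62], [-3.14, 3.14]. Speed limits (rad/s): [2.57, 2.57, 3.14, 3.14, 3.14, 3.14].

INTERFACE

Orientations are given as a rotation vector (axis times angle).
In Python, from station import manip, camera, camera_params, ticket, recognise, trace, place_of gives the robot as it stands.
- The arm moves only by the shell command python3 -m handwheel 'ROWS' [FORCE]. ROWS is JSON, a list of rows, each an object of numbers: "rx", "ry", "rz": the turn, a rotation vector about the tool's x, y, z in rad; "x", "y", "z": the shift along the tool's x, y, z in m; "fingers": the closure, from 0 (fully open) to 1 (shut). In form: [{"rx": .., "ry": .., "rz": .., "x": .., "y": .., "z": .., "fingers": ..}, ...]. A call has 1 to 5 rows; each row is the pose to reach, as a shift and turn from the pose commanded when the call began, along the tool's axes at that moment; what a row does not reach only later rows make up. A row lasts 1/8 s, in which the tool goes at most 62.5 mm and 10.7 degrees, less where a joint would pass 70% of its speed; a pose out of reach is approached as far as the arm can. A call with a gripper value outside its range is refused whole. The fingers move at their own pace and stop on an object; FORCE is the grip in N (left out, the last holds). Time passes only in rows, so rows that repeat a pose let the fingers close. It gives the time, the measured TCP pose, the force, the opening and the grip force at its end, in the units of the state.
- manip.observe(): the state, without advancing time (a new reading comes with each control period).
- camera(name): name is "scene" or "side" or "wrist"; returns the picture (480x640x3 uint8, red, green, blue); there is no depth.
- camera_params(name): a dict with "fovy" (degrees; the focal length in pixels is half the picture's height over the tangent of half this angle, whatever the lens; pixels are square), "cx", "cy" (the principal point, pixels), "eye" and "orientation" of the camera in the world. Camera axes: x right, y down, z forward; pixel columns grow to the right and rows downward; lengths in m; the calibration is good to about 2 mm. A picture is of the moment at which its call begins: read the wrist's pose just before it. camera_params takes no time and is no camera call; for the wrist camera it gives the pose at the moment of the call.
- ticket.close_job(): hands the job in; it is judged then, once.
Trained networks look in the newest picture that a camera, given by its name, has taken for a name from the list of things; names that differ only in an ending like _2 or _b are one class to them, and where a whole thing is asked for, a point or a joint stands for the part that bears it (a point fixed in the world has none). Each returns a list of dicts, best first, with "p" (0 to 1); they miss things now and then, are a little off and sometimes report something else, mostly with a low value. They report only what shows in the picture. A call takes as long as a camera call.
- recognise(camera, query): "xyz" ([x, y, z] in m, in the coordinates of the camera as it stood for that picture, good to about 4 mm: the middle of the surface that is visible of it).
- trace(camera, query): "mask" (480x640 bool, what is visible of it).
- place_of(camera, query): "xyz" ([x, y, z] in m, in the coordinates of the camera as it stood for that picture, good to about 4 mm: a listed point, or the origin of a listed thing).
The state is a dict: "t": time; "joint_pos": joint angles; "qvel": joint speeds; "joint_efforts": joint torques, N m; "tool_pos": TCP position; "tool_rot": TCP orientation; "ft_force": force on the tool from outside, world axes, zero at the start; "ft_torque": the same for the moment, N m; "grip_width": finger opening in m; "grasp_force": force on a finger pad.
Only numpy, scipy, OpenCV 4.12 (cv2) and the standard library are available. Lean on these libraries where they do the work, as an engineer would, in place of code of your own. Each camera call takes 0.05 s, during which the arm holds its last target. There are 200 camera calls.

## Working session

There is one attempt and no reset: what is moved stays moved. The work goes in short steps, Python scripts to look and compute and a shell command to move; the robot and the scene stay as the last step left them, time stands still between calls to the robot, and variables do not carry over. Pictures are saved under pics/ and viewed, at most 14 in all, crops included, and the job is handed in when it is done.

```bash
mkdir -p pics; ls; cat > h.py <<'E'
import numpy as np, cv2
from scipy.spatial.transform import Rotation as R
from station import manip, camera, camera_params, ticket, recognise, trace, place_of
def cam(n): 
    p=camera_params(n); o=np.array(p["orientation"],float)
    M=o if o.shape==(3,3) else (R.from_rotvec(o).as_matrix() if o.size==3 else None)
    return p,np.array(p["eye"]),M
def find(n,q,f=place_of):
    p,e,M=cam(n); r=f(n,q)
    return [(round(d["p"],2),np.round(e+M@np.array(d["xyz"]),4)) for d in r[:3]]
def tool():
    s=manip.observe(); return s,np.array(s["tool_pos"]),R.from_rotvec(s["tool_rot"])
E
python3 - <<'E'
from h import *
print(manip.observe())
for n in("scene","side","wrist"):
    print(n,camera_params(n)); cv2.imwrite(f"pics/{n}0.png",camera(n)[:,:,::-1])
for n in("scene","side"):
    for q in "plate shortbread chocolate pink_shell green_shell oat_round riser rack".split():
        print(n,q,find(n,q))
E
```

```text
pics
{'t': 0.0, 'joint_pos': array([-1.45800135e+00,  5.33601754e-02,  1.61429731e+00, -4.38444026e-05,
        1.47600307e+00, -1.18995306e-01]), 'qvel': array([ 5.57386799e-05,  9.19966350e-05,  1.13370756e-03, -1.29131049e-03,
       -1.16681944e-04,  5.80805811e-04]), 'joint_efforts': array([-3.02397702e-04, -3.93683589e+01, -3.70174277e+01, -1.34553461e-04,
        7.19213524e-03,  1.00523238e-05]), 'tool_pos': array([ 0.14349543, -0.60766023,  0.23005899]), 'tool_rot': array([-3.11846291e+00, -3.63048207e-01,  5.84457828e-05]), 'ft_force': array([-0.30789944, -0.96191779, -0.22666172]), 'ft_torque': array([-0.02801987, -0.04094495,  0.01769723]), 'grasp_force': 0.0, 'grip_width': 0.08584786293782844}
scene {'fovy': 48.48571608454541, 'cx': 313.8264018395359, 'cy': 253.05893794712497, 'eye': array([1.29971488, 0.21833849, 1.24496661]), 'orientation': array([-1.55125482, -2.18194753,  0.7091811 ])}
side {'fovy': 55.561506373508166, 'cx': 321.70993619922325, 'cy': 242.15462509132806, 'eye': array([0.08030382, 0.65745511, 0.86854326]), 'orientation': array([-0.72107341,  2.6361744 
[... 653 characters left out ...]
79,  0.0205]))]
scene riser [(0.64, array([ 0.6439,  0.0865, -0.0007]))]
scene rack [(0.64, array([ 0.5259, -0.2892,  0.0008]))]
side plate [(0.73, array([ 0.4362, -0.0379,  0.0009])), (0.73, array([ 0.6333, -0.0262,  0.0301]))]
side shortbread [(0.71, array([ 0.4614, -0.2707,  0.0248]))]
side chocolate []
side pink_shell [(0.74, array([ 0.6365, -0.0243,  0.0341]))]
side green_shell [(0.68, array([0.6184, 0.0906, 0.0267])), (0.22, array([ 3.137e-01, -2.295e-01,  2.000e-04]))]
side oat_round [(0.58, array([ 0.5903, -0.3009,  0.0235]))]
side riser [(0.9, array([ 6.49e-01,  8.59e-02, -3.00e-04])), (0.29, array([ 0.4374, -0.04  , -0.0008]))]
side rack [(0.85, array([ 0.5237, -0.2902,  0.003 ]))]
```

View pics/scene0.png

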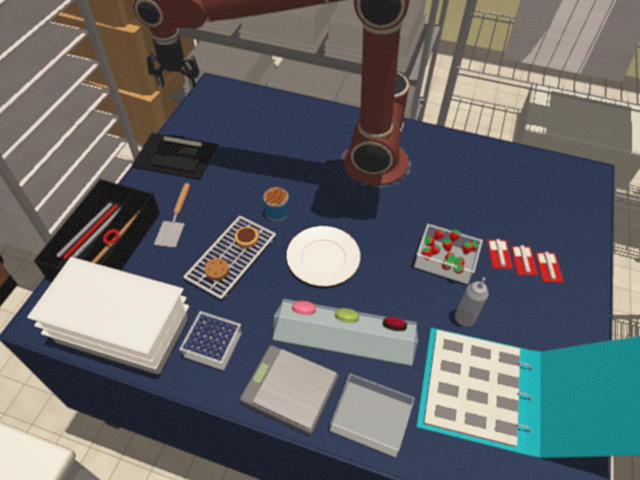

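View pics/side0.png

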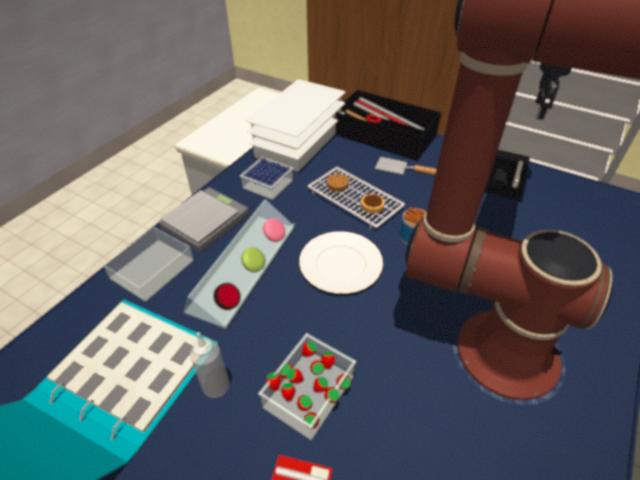

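The pictures match the networks. In the scene view the shortbread is at (246,236), the oat biscuit at (216,267), the plate at (323,255), and on the riser pink is at (304,307), green at (347,314) and chocolate at (395,323). The side view agrees, with chocolate at (228,295).

```bash
cat >> h.py <<'E'
def go(pos,Rm):
    s,p,r=tool(); 
    d=r.inv().apply(np.array(pos)-p); t=(r.inv()*Rm).as_rotvec()
    print("now",np.round(p,4),np.round(r.as_rotvec(),3),"shift",np.round(d,4),"turn",np.round(t,3))
def yaw(a,tilt=0):  # tool x at yaw a; tilt>0: tool z leans towards its x (away from robot)
    return R.from_euler('z',a)*R.from_euler('y',-tilt)*R.from_rotvec([np.pi,0,0])
E
python3 - <<'E'
from h import *
for q in("almond_tin","sauce_bottle","strawberries"): print(q,find("scene",q))
s,p,r=tool(); _,e,M=cam("wrist")
print("cam in tool",r.inv().apply(e-p), "axes\n",np.round(r.as_matrix().T@M,3)); print(np.round(yaw(0.1,.7).as_matrix(),2))
go([.40,-.267,.16],yaw(0))
E
```

```text
almond_tin [(0.74, array([ 0.3226, -0.2303, -0.0027]))]
sauce_bottle [(0.79, array([0.4946, 0.3798, 0.0014]))]
strawberries [(0.68, array([ 0.3236,  0.2934, -0.0046]))]
cam in tool [ 0.08362994 -0.00056966 -0.1417767 ] axes
 [[-0.001 -0.945 -0.328]
 [ 1.    -0.002  0.   ]
 [-0.001 -0.328  0.945]]
[[ 0.76  0.1   0.64]
 [ 0.08 -1.    0.06]
 [ 0.64  0.   -0.76]]
now [ 0.1436 -0.6083  0.2313] [3.12  0.363 0.   ] shift [ 0.328  -0.2732  0.0713] turn [ 0.    -0.     0.232]
```

```bash
python3 -m handwheel '[{"x":0.386,"y":-0.259,"z":0.07,"rz":0.232},{"x":0.386,"y":-0.259,"z":0.07,"rz":0.232},{"x":0.386,"y":-0.259,"z":0.07,"rz":0.232},{"x":0.386,"y":-0.259,"z":0.07,"rz":0.232},{"x":0.386,"y":-0.259,"z":0.07,"rz":0.232}]' 30; python3 - <<'E'
from h import *
go([.46,-.267,.16],yaw(0))
E
```

```text
now [ 0.1436 -0.6083  0.2313] [3.12  0.363 0.   ] shift [ 0.3864 -0.2594  0.0713] turn [ 0.    -0.     0.232]schema error: expected keys rx, ry, rz, x, y, z, fingers
```

```bash
python3 -m handwheel '[{"rx":0,"ry":0,"rz":0.232,"x":0.386,"y":-0.259,"z":0.07,"fingers":0},{"rx":0,"ry":0,"rz":0.232,"x":0.386,"y":-0.259,"z":0.07,"fingers":0},{"rx":0,"ry":0,"rz":0.232,"x":0.386,"y":-0.259,"z":0.07,"fingers":0},{"rx":0,"ry":0,"rz":0.232,"x":0.386,"y":-0.259,"z":0.07,"fingers":0},{"rx":0,"ry":0,"rz":0.232,"x":0.386,"y":-0.259,"z":0.07,"fingers":0}]' 30; python3 - <<'E'
from h import *
go([.46,-.267,.16],yaw(0))
E
```

```text
t: 1.72
tool_pos: [0.3549, -0.3803, 0.1848]
tool_rot: [3.141, -0.001, 0.001]
ft_force: [0.8, -0.0, -0.1]
grip_width: 0.0857
grasp_force: 0.0
now [ 0.3549 -0.3803  0.1848] [ 3.141e+00 -1.000e-03  1.000e-03] shift [ 0.105  -0.1133  0.0248] turn [ 0.001 -0.001 -0.001]
```

```bash
python3 -m handwheel '[{"rx":0,"ry":0,"rz":0,"x":0.105,"y":-0.113,"z":0.025,"fingers":0},{"rx":0,"ry":0,"rz":0,"x":0.105,"y":-0.113,"z":0.025,"fingers":0},{"rx":0,"ry":0,"rz":0,"x":0.105,"y":-0.113,"z":0.025,"fingers":0},{"rx":0,"ry":0,"rz":0,"x":0.105,"y":-0.113,"z":0.025,"fingers":0}]'
cat >> h.py <<'E'
def measure(q,planes,name=None,n="wrist"):
    """centre of q's mask outline (ellipse fit), cast on the plane (point, normal) of the visible top rim"""
    p,e,M=cam(n); im=camera(n)
    if name: cv2.imwrite(f"pics/{name}.png",im[:,:,::-1])
    r=trace(n,q)
    for d in r[:2]:
        m=np.ascontiguousarray(d["mask"]).astype(np.uint8)
        c=max(cv2.findContours(m,0,1)[0],key=len); (u,v),ax,_=cv2.fitEllipse(c)
        f=240/np.tan(np.radians(p["fovy"])/2)
        ray=M@np.array([(u-p["cx"])/f,(v-p["cy"])/f,1])
        pt=np.array(planes[0],float); nn=np.array(planes[1],float)
        k=((pt-e)@nn)/(ray@nn); X=e+k*ray
        print(q,round(d["p"],2),"px",round(u),round(v),"axes mm",np.round(np.array(ax)*k/f*1000,1),"->",np.round(X,4))
    return find(n,q)
E
python3 - <<'E'
from h import *
go([.46,-.267,.16],yaw(0))
print(measure("shortbread",([0,0,.042-.006],[0,0,1]),"w1"))
E
```

```text
t: 2.22
tool_pos: [0.4596, -0.267, 0.1593]
tool_rot: [-3.141, -0.006, 0.001]
ft_force: [-0.7, -0.5, 0.1]
grip_width: 0.0854
grasp_force: 0.0
now [ 0.4596 -0.267   0.1593] [-3.141e+00 -6.000e-03  1.000e-03] shift [ 0.0004 -0.     -0.0007] turn [-0.001  0.001  0.004]
shortbread 0.95 px 319 228 axes mm [64.7 65.3] -> [ 0.4596 -0.2662  0.036 ]
[(0.91, array([ 0.4576, -0.2706,  0.0189]))]
```

View pics/w1.png

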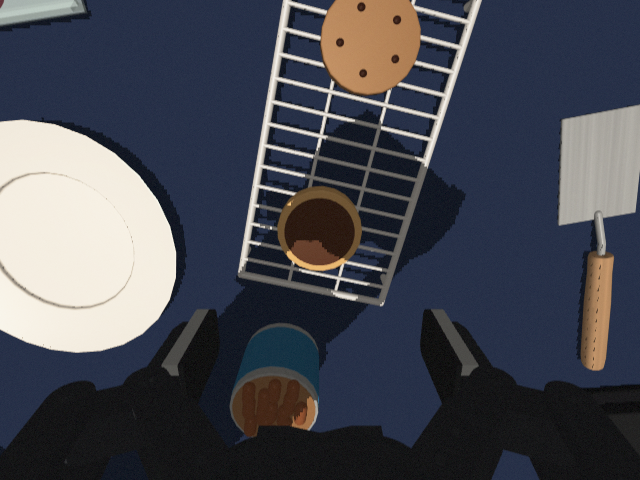

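The wrist view shows the shortbread at (319,228) between the open fingers, with the tin clear of them. I'll go down and grasp.

```bash
python3 -m handwheel '[{"rx":0,"ry":0,"rz":0,"x":0,"y":-0.001,"z":0.06,"fingers":0},{"rx":0,"ry":0,"rz":0,"x":0,"y":-0.001,"z":0.11,"fingers":0},{"rx":0,"ry":0,"rz":0,"x":0,"y":-0.001,"z":0.139,"fingers":0},{"rx":0,"ry":0,"rz":0,"x":0,"y":-0.001,"z":0.139,"fingers":0},{"rx":0,"ry":0,"rz":0,"x":0,"y":-0.001,"z":0.139,"fingers":0}]' 30
python3 -m handwheel '[{"rx":0,"ry":0,"rz":0,"x":0,"y":0,"z":0,"fingers":1},{"rx":0,"ry":0,"rz":0,"x":0,"y":0,"z":0,"fingers":1},{"rx":0,"ry":0,"rz":0,"x":0,"y":0,"z":0,"fingers":1},{"rx":0,"ry":0,"rz":0,"x":0,"y":0,"z":0,"fingers":1},{"rx":0,"ry":0,"rz":0,"x":0,"y":0,"z":0,"fingers":1}]' 30
```

```text
t: 3.0
tool_pos: [0.4594, -0.2693, 0.0225]
tool_rot: [3.14, -0.002, 0.003]
ft_force: [-0.1, 0.7, 0.9]
grip_width: 0.0857
grasp_force: 0.0
t: 3.62
tool_pos: [0.4602, -0.2691, 0.0232]
tool_rot: [3.138, 0.0, 0.004]
ft_force: [-0.9, -0.1, 7.1]
grip_width: 0.0644
grasp_force: 33.2
```

```bash
python3 -m handwheel '[{"rx":0,"ry":0,"rz":0,"x":0,"y":0,"z":-0.03,"fingers":1},{"rx":0,"ry":0,"rz":0,"x":0,"y":0,"z":-0.08,"fingers":1},{"rx":0,"ry":0,"rz":0,"x":0,"y":0,"z":-0.12,"fingers":1},{"rx":0,"ry":0,"rz":0,"x":0,"y":0,"z":-0.12,"fingers":1}]' 30
python3 -m handwheel '[{"rx":0,"ry":0,"rz":0,"x":-0.023,"y":-0.232,"z":0,"fingers":1},{"rx":0,"ry":0,"rz":0,"x":-0.023,"y":-0.232,"z":0,"fingers":1},{"rx":0,"ry":0,"rz":0,"x":-0.023,"y":-0.232,"z":0,"fingers":1},{"rx":0,"ry":0,"rz":0,"x":-0.023,"y":-0.232,"z":0,"fingers":1},{"rx":0,"ry":0,"rz":0,"x":-0.023,"y":-0.232,"z":0,"fingers":1}]' 30
python3 - <<'E'
from h import *
go([.436,-.037,.16],yaw(0))
print(measure("plate",([0,0,.018],[0,0,1]),"w2"))
print(measure("shortbread",([0,0,.1593-.014],[0,0,1])))
E
```

```text
t: 4.12
tool_pos: [0.4612, -0.2695, 0.1459]
tool_rot: [3.136, 0.0, 0.012]
ft_force: [0.4, -0.1, -0.9]
grip_width: 0.0648
grasp_force: 34.0
t: 4.75
tool_pos: [0.4345, -0.0331, 0.1393]
tool_rot: [-3.141, -0.007, 0.003]
ft_force: [-1.1, 0.4, -0.7]
grip_width: 0.0648
grasp_force: 34.1
now [ 0.4345 -0.0331  0.1393] [-3.141e+00 -7.000e-03  3.000e-03] shift [ 0.0014  0.0039 -0.0207] turn [-0.001  0.002  0.005]
plate 0.58 px 329 195 axes mm [166.  210.4] -> [ 0.4607 -0.04    0.018 ]
[(0.92, array([ 0.4365, -0.0372,  0.0023]))]
shortbread 0.85 px 319 323 axes mm [66.2 69. ] -> [ 0.4319 -0.0358  0.1453]
[(0.93, array([ 0.4355, -0.038 ,  0.1372]))]
```

View pics/w2.png

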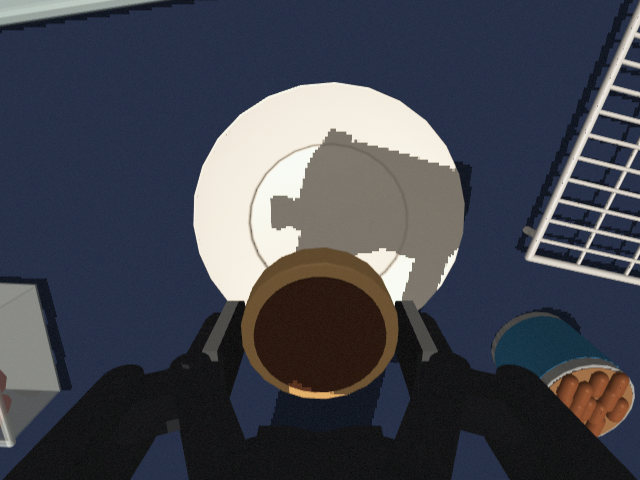

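The shortbread is held flat, centred at about (320,330). The plate's rim spans columns 193 to 465 with its top at row 82, and its inner ring is centred near (328,218), which agrees with the network. I'll lower it carefully.

```bash
python3 -m handwheel '[{"rx":0,"ry":0,"rz":0,"x":0.003,"y":0.003,"z":0.05,"fingers":1},{"rx":0,"ry":0,"rz":0,"x":0.003,"y":0.003,"z":0.1,"fingers":1},{"rx":0,"ry":0,"rz":0,"x":0.003,"y":0.003,"z":0.122,"fingers":1},{"rx":0,"ry":0,"rz":0,"x":0.003,"y":0.003,"z":0.126,"fingers":1},{"rx":0,"ry":0,"rz":0,"x":0.003,"y":0.003,"z":0.126,"fingers":1}]' 30
python3 -m handwheel '[{"rx":0,"ry":0,"rz":0,"x":0,"y":0,"z":0.003,"fingers":1},{"rx":0,"ry":0,"rz":0,"x":0,"y":0,"z":0.005,"fingers":1},{"rx":0,"ry":0,"rz":0,"x":0,"y":0,"z":0.005,"fingers":1}]' 30
```

```text
t: 5.68
tool_pos: [0.4395, -0.0394, 0.0155]
tool_rot: [3.141, -0.002, 0.001]
ft_force: [0.2, -0.7, -0.5]
grip_width: 0.0647
grasp_force: 34.1
t: 6.05
tool_pos: [0.439, -0.0388, 0.0101]
tool_rot: [3.141, -0.0, 0.001]
ft_force: [0.6, 0.6, -1.2]
grip_width: 0.0646
grasp_force: 34.1
```

```bash
python3 -m handwheel '[{"rx":0,"ry":0,"rz":0,"x":-0.002,"y":-0.001,"z":0.001,"fingers":1},{"rx":0,"ry":0,"rz":0,"x":-0.002,"y":-0.001,"z":0.002,"fingers":1},{"rx":0,"ry":0,"rz":0,"x":-0.002,"y":-0.001,"z":0.002,"fingers":1}]' 30
python3 -m handwheel '[{"rx":0,"ry":0,"rz":0,"x":0,"y":0,"z":0.001,"fingers":1},{"rx":0,"ry":0,"rz":0,"x":0,"y":0,"z":0.001,"fingers":1}]' 30
python3 - <<'E'
from h import *
print(manip.observe()["ft_force"],manip.observe()["tool_pos"])
E
```

```text
t: 6.42
tool_pos: [0.4367, -0.0377, 0.0077]
tool_rot: [-3.142, 0.0, 0.0]
ft_force: [0.1, -0.2, -0.6]
grip_width: 0.0647
grasp_force: 34.1
t: 6.68
tool_pos: [0.4368, -0.0377, 0.0067]
tool_rot: [-3.142, 0.0, 0.0]
ft_force: [0.4, 0.0, -1.3]
grip_width: 0.0642
grasp_force: 34.1
[ 0.35305414  0.04520058 -1.28076683] [ 0.43678603 -0.0377336   0.00667599]
```

```bash
for i in 1 2 3; do python3 -m handwheel '[{"rx":0,"ry":0,"rz":0,"x":0,"y":0,"z":0.0008,"fingers":1},{"rx":0,"ry":0,"rz":0,"x":0,"y":0,"z":0.0008,"fingers":1}]' 30 | grep -E "tool_pos|ft"; done
```

```text
tool_pos: [0.437, -0.0378, 0.0063]
ft_force: [-1.6, 0.0, 2.1]
tool_pos: [0.4374, -0.0379, 0.0062]
ft_force: [-2.7, 1.6, 8.3]
tool_pos: [0.4379, -0.038, 0.0062]
ft_force: [-4.7, 1.4, 12.2]
```

```bash
python3 -m handwheel '[{"rx":0,"ry":0,"rz":0,"x":0,"y":0,"z":-0.0015,"fingers":1},{"rx":0,"ry":0,"rz":0,"x":0,"y":0,"z":-0.0015,"fingers":0},{"rx":0,"ry":0,"rz":0,"x":0,"y":0,"z":-0.0015,"fingers":0},{"rx":0,"ry":0,"rz":0,"x":0,"y":0,"z":-0.0015,"fingers":0},{"rx":0,"ry":0,"rz":0,"x":0,"y":0,"z":-0.0015,"fingers":0}]' 30
python3 -m handwheel '[{"rx":0,"ry":0,"rz":0,"x":0,"y":0,"z":-0.01,"fingers":0},{"rx":0,"ry":0,"rz":0,"x":0,"y":0,"z":-0.06,"fingers":0},{"rx":0,"ry":0,"rz":0,"x":0,"y":0,"z":-0.12,"fingers":0},{"rx":0,"ry":0,"rz":0,"x":0,"y":0,"z":-0.152,"fingers":0},{"rx":0,"ry":0,"rz":0,"x":0,"y":0,"z":-0.152,"fingers":0}]' 30
python3 - <<'E'
from h import *
go([.436,-.037,.16],yaw(0))
print(measure("shortbread",([0,0,.025-.006],[0,0,1]),"w3"))
print(measure("plate",([0,0,.018],[0,0,1])))
go([.60-.058,.205-.008,.17],yaw(.14,np.radians(40)))
E
```

```text
t: 8.05
tool_pos: [0.4367, -0.0378, 0.0057]
tool_rot: [-3.141, 0.0, 0.0]
ft_force: [0.3, -0.1, 0.5]
grip_width: 0.0852
grasp_force: 0.0
t: 8.68
tool_pos: [0.4392, -0.0384, 0.1624]
tool_rot: [3.139, -0.0, 0.013]
ft_force: [-0.1, -0.5, -0.2]
grip_width: 0.0856
grasp_force: 0.0
now [ 0.4392 -0.0384  0.1624] [ 3.139 -0.     0.013] shift [-0.0032 -0.0014  0.0023] turn [ 0.002 -0.008 -0.   ]
shortbread 0.84 px 319 225 axes mm [65.1 65.6] -> [ 0.4366 -0.0377  0.019 ]
[(0.76, array([ 0.4332, -0.0391, -0.0015]))]
plate 0.71 px 322 209 axes mm [197.8 205.4] -> [ 0.4467 -0.0396  0.018 ]
[]
now [ 0.4358 -0.0375  0.156 ] [-3.141  0.     0.005] shift [ 0.1061 -0.2345 -0.0141] turn [ 0.048  0.7   -0.135]
```

View pics/w3.png

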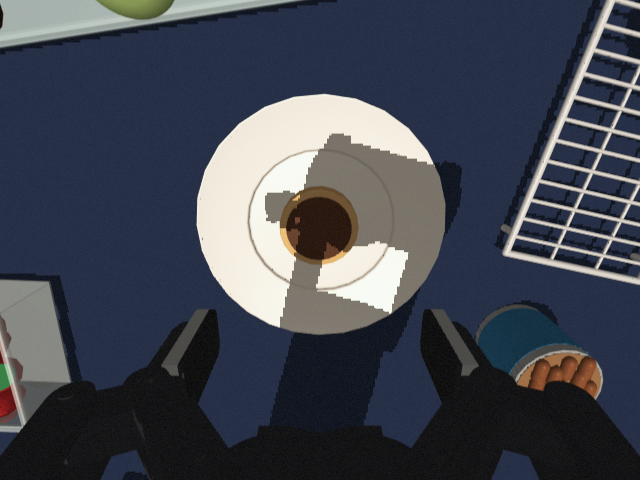

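The shortbread at (319,225) sits in the plate's ring, whose centre is about (321,220). Next is the chocolate on the riser, with yaw about 0.14 and a 40° tilt.

```bash
python3 -m handwheel '[{"rx":0,"ry":0,"rz":0,"x":0,"y":0,"z":0,"fingers":0},{"rx":0,"ry":0,"rz":0,"x":0,"y":0,"z":0,"fingers":0}]'; python3 - <<'E'
from h import *
print(measure("shortbread",([0,0,.025-.006],[0,0,1])))
n=yaw(.14,np.radians(40)).as_matrix()[:,2]*-1; print(n)
go(np.array([.602,.206,.031])+.12*n,yaw(.14,np.radians(40)))
E
```

```text
t: 9.22
tool_pos: [0.4366, -0.0377, 0.1573]
tool_rot: [-3.141, 0.0, 0.002]
ft_force: [-1.4, -0.0, 0.1]
grip_width: 0.0852
grasp_force: 0.0
shortbread 0.59 px 320 222 axes mm [64.9 65.3] -> [ 0.4367 -0.0376  0.019 ]
[(0.73, array([ 0.438 , -0.0412,  0.0038]))]
[-0.63649857 -0.08969659  0.76604444]
now [ 0.4368 -0.0378  0.1578] [-3.142  0.     0.   ] shift [ 0.0888 -0.233   0.0348] turn [ 0.049  0.697 -0.135]
```

```bash
python3 -m handwheel '[{"rx":0,"ry":0,"rz":0,"x":0.06,"y":-0.16,"z":0,"fingers":0},{"rx":0.049,"ry":0.697,"rz":-0.135,"x":0.089,"y":-0.233,"z":0.035,"fingers":0},{"rx":0.049,"ry":0.697,"rz":-0.135,"x":0.089,"y":-0.233,"z":0.035,"fingers":0},{"rx":0.049,"ry":0.697,"rz":-0.135,"x":0.089,"y":-0.233,"z":0.035,"fingers":0},{"rx":0.049,"ry":0.697,"rz":-0.135,"x":0.089,"y":-0.233,"z":0.035,"fingers":0}]'
python3 -m handwheel '[{"rx":0,"ry":0,"rz":0,"x":0,"y":0,"z":0,"fingers":0},{"rx":0,"ry":0,"rz":0,"x":0,"y":0,"z":0,"fingers":0},{"rx":0,"ry":0,"rz":0,"x":0,"y":0,"z":0,"fingers":0}]'
python3 - <<'E'
from h import *
Rr=yaw(.14,np.radians(40)); n=-Rr.as_matrix()[:,2]
o=np.array([.602,.206,.031])
go(o+.12*n,Rr)
print(measure("chocolate",(o+.012*n,n),"w4"))
print(find("wrist","riser"),find("wrist","green_shell"))
E
```

```text
t: 10.0
tool_pos: [0.5253, 0.1988, 0.1224]
tool_rot: [-2.896, -0.214, -1.06]
ft_force: [-0.2, -0.6, 0.1]
grip_width: 0.0851
grasp_force: 0.0
t: 10.38
tool_pos: [0.5278, 0.1947, 0.1252]
tool_rot: [-2.9, -0.201, -1.059]
ft_force: [0.2, 0.9, -0.0]
grip_width: 0.0857
grasp_force: 0.0
now [0.5278 0.1947 0.1252] [-2.9   -0.201 -1.059] shift [-0.0031 -0.0008  0.0004] turn [ 0.001 -0.002 -0.001]
chocolate 0.74 px 316 234 axes mm [61.6 62.4] -> [0.5959 0.2074 0.0418]
[(0.61, array([0.5985, 0.2111, 0.03  ]))]
[(0.73, array([0.6424, 0.0893, 0.0008])), (0.5, array([0.6128, 0.0842, 0.0337]))] [(0.79, array([0.6134, 0.0812, 0.0337]))]
```

View pics/w4.png

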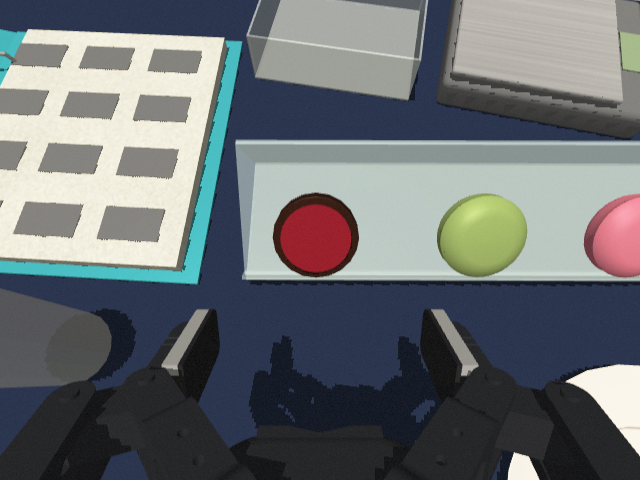

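The chocolate is centred at (316,234), the riser's lip is level at row 277, and the fingers are aligned with it. I'll descend along the normal and close.

```bash
python3 -m handwheel '[{"rx":0,"ry":0,"rz":0,"x":-0.001,"y":-0.003,"z":0.05,"fingers":0},{"rx":0,"ry":0,"rz":0,"x":-0.001,"y":-0.003,"z":0.09,"fingers":0},{"rx":0,"ry":0,"rz":0,"x":-0.001,"y":-0.003,"z":0.112,"fingers":0},{"rx":0,"ry":0,"rz":0,"x":-0.001,"y":-0.003,"z":0.12,"fingers":0},{"rx":0,"ry":0,"rz":0,"x":-0.001,"y":-0.003,"z":0.12,"fingers":0}]' 30
python3 -m handwheel '[{"rx":0,"ry":0,"rz":0,"x":0,"y":0,"z":0,"fingers":0},{"rx":0,"ry":0,"rz":0,"x":0,"y":0,"z":0,"fingers":0}]' 30
python3 - <<'E'
from h import *
Rr=yaw(.14,np.radians(40)); n=-Rr.as_matrix()[:,2]
o=np.array([.602,.206,.031])
go(o,Rr)
cv2.imwrite("pics/w5.png",camera("wrist")[:,:,::-1])
E
```

```text
t: 11.25
tool_pos: [0.6011, 0.2087, 0.0302]
tool_rot: [-2.901, -0.204, -1.055]
ft_force: [0.2, -0.5, -0.3]
grip_width: 0.0854
grasp_force: 0.0
t: 11.5
tool_pos: [0.6013, 0.209, 0.0315]
tool_rot: [-2.9, -0.204, -1.058]
ft_force: [-0.0, -0.3, 0.6]
grip_width: 0.0853
grasp_force: 0.0
now [0.6013 0.209  0.0315] [-2.9   -0.204 -1.058] shift [-0.0001  0.0031  0.0006] turn [-0.    -0.002  0.   ]
```

View pics/w5.png

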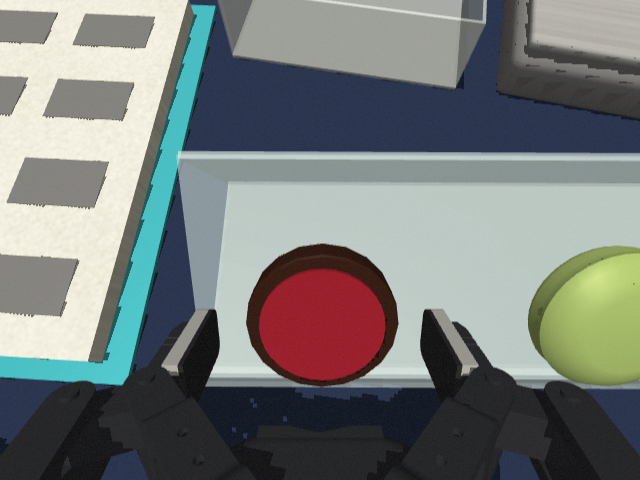

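The jelly centre is at (322,325), and scale and position match the shortbread grasp to about 2 mm. I'll shift 2 mm along x, close, and lift along the normal.

```bash
python3 -m handwheel '[{"rx":0,"ry":0,"rz":0,"x":0.002,"y":0.001,"z":0,"fingers":0},{"rx":0,"ry":0,"rz":0,"x":0.002,"y":0.001,"z":0,"fingers":1},{"rx":0,"ry":0,"rz":0,"x":0.002,"y":0.001,"z":0,"fingers":1},{"rx":0,"ry":0,"rz":0,"x":0.002,"y":0.001,"z":0,"fingers":1},{"rx":0,"ry":0,"rz":0,"x":0.002,"y":0.001,"z":0,"fingers":1}]' 35
python3 -m handwheel '[{"rx":0,"ry":0,"rz":0,"x":0,"y":0,"z":0,"fingers":1},{"rx":0,"ry":0,"rz":0,"x":0,"y":0,"z":-0.02,"fingers":1},{"rx":0,"ry":0,"rz":0,"x":0,"y":0,"z":-0.06,"fingers":1},{"rx":0,"ry":0,"rz":0,"x":0,"y":0,"z":-0.12,"fingers":1},{"rx":0,"ry":0,"rz":0,"x":0,"y":0,"z":-0.12,"fingers":1}]' 35
python3 - <<'E'
from h import *
go([.4367,-.0377,.15],yaw(0))
cv2.imwrite("pics/w6.png",camera("wrist")[:,:,::-1])
E
```

```text
t: 12.18
tool_pos: [0.6028, 0.2081, 0.0321]
tool_rot: [-2.901, -0.204, -1.056]
ft_force: [-6.0, -0.9, 5.9]
grip_width: 0.0625
grasp_force: 36.1
t: 12.8
tool_pos: [0.5279, 0.1983, 0.1314]
tool_rot: [-2.891, -0.204, -1.074]
ft_force: [0.5, 0.4, -1.1]
grip_width: 0.0623
grasp_force: 39.7
now [0.5279 0.1983 0.1314] [-2.891 -0.204 -1.074] shift [-0.0812  0.2207 -0.0951] turn [-0.052 -0.711  0.135]
```

```bash
python3 -m handwheel '[{"rx":-0.052,"ry":-0.711,"rz":0.135,"x":-0.081,"y":0.221,"z":-0.095,"fingers":1},{"rx":-0.052,"ry":-0.711,"rz":0.135,"x":-0.081,"y":0.221,"z":-0.095,"fingers":1},{"rx":-0.052,"ry":-0.711,"rz":0.135,"x":-0.081,"y":0.221,"z":-0.095,"fingers":1},{"rx":-0.052,"ry":-0.711,"rz":0.135,"x":-0.081,"y":0.221,"z":-0.095,"fingers":1},{"rx":-0.052,"ry":-0.711,"rz":0.135,"x":-0.081,"y":0.221,"z":-0.095,"fingers":1}]' 35
python3 -m handwheel '[{"rx":0,"ry":0,"rz":0,"x":0,"y":0,"z":0,"fingers":1},{"rx":0,"ry":0,"rz":0,"x":0,"y":0,"z":0,"fingers":1},{"rx":0,"ry":0,"rz":0,"x":0,"y":0,"z":0,"fingers":1},{"rx":0,"ry":0,"rz":0,"x":0,"y":0,"z":0,"fingers":1}]' 35
python3 - <<'E'
from h import *
go([.4367,-.0377,.06],yaw(0))
print(measure("chocolate",([0,0,.155+.011],[0,0,1]),"w7"))
E
```

```text
t: 13.48
tool_pos: [0.4359, -0.0418, 0.1427]
tool_rot: [3.138, -0.011, -0.028]
ft_force: [-0.2, 0.6, -0.8]
grip_width: 0.0622
grasp_force: 39.7
t: 13.98
tool_pos: [0.4353, -0.038, 0.1442]
tool_rot: [3.138, 0.001, -0.021]
ft_force: [0.1, -0.3, 0.0]
grip_width: 0.0625
grasp_force: 39.7
now [ 0.4353 -0.038   0.1442] [ 3.138e+00  1.000e-03 -2.100e-02] shift [ 0.0025 -0.0006  0.0841] turn [0.004 0.014 0.   ]
chocolate 0.6 px 320 318 axes mm [54.4 57.6] -> [ 0.4449 -0.0375  0.166 ]
[(0.67, array([ 0.4331, -0.0344,  0.1444]))]
```

View pics/w7.png

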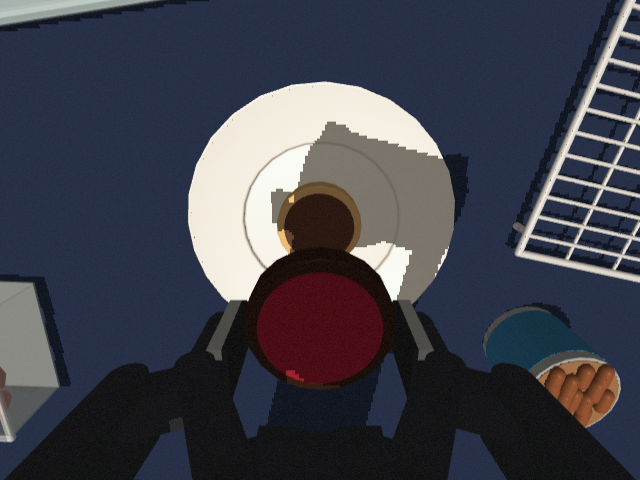

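The chocolate is held flat, its jelly centred at (320,328), which is the same place in the grip the shortbread had. I'll lower it onto the shortbread.

```bash
python3 -m handwheel '[{"rx":0.004,"ry":0.014,"rz":0,"x":0.0015,"y":-0.0005,"z":0.05,"fingers":1},{"rx":0.004,"ry":0.014,"rz":0,"x":0.002,"y":-0.0005,"z":0.09,"fingers":1},{"rx":0.004,"ry":0.014,"rz":0,"x":0.0025,"y":-0.0005,"z":0.109,"fingers":1},{"rx":0.004,"ry":0.014,"rz":0,"x":0.0025,"y":-0.0005,"z":0.109,"fingers":1},{"rx":0.004,"ry":0.014,"rz":0,"x":0.0025,"y":-0.0005,"z":0.109,"fingers":1}]' 35
python3 - <<'E'
from h import *
go([.4367,-.0377,.03],yaw(0))
E
```

```text
t: 14.75
tool_pos: [0.4374, -0.0389, 0.0364]
tool_rot: [3.141, -0.002, 0.003]
ft_force: [-0.2, 0.9, -0.5]
grip_width: 0.0618
grasp_force: 39.7
now [ 0.4374 -0.0389  0.0364] [ 3.141e+00 -2.000e-03  3.000e-03] shift [-0.0007 -0.0012  0.0064] turn [ 0.    -0.002 -0.001]
```

```bash
python3 -m handwheel '[{"rx":0,"ry":0,"rz":0,"x":0,"y":-0.0005,"z":0.003,"fingers":1},{"rx":0,"ry":0,"rz":0,"x":0,"y":-0.0005,"z":0.005,"fingers":1},{"rx":0,"ry":0,"rz":0,"x":0,"y":-0.0005,"z":0.005,"fingers":1}]' 35| grep -E "tool_|ft"
for i in 1 2 3; do python3 -m handwheel '[{"rx":0,"ry":0,"rz":0,"x":0,"y":0,"z":0.001,"fingers":1},{"rx":0,"ry":0,"rz":0,"x":0,"y":0,"z":0.001,"fingers":1}]' 35 | grep -E "tool_pos|ft"; done
```

```text
tool_pos: [0.4365, -0.0382, 0.0304]
tool_rot: [-3.141, 0.002, -0.001]
ft_force: [0.4, -0.3, -0.3]
tool_pos: [0.4364, -0.0382, 0.0292]
ft_force: [-0.4, -0.4, -0.5]
tool_pos: [0.4363, -0.0381, 0.0281]
ft_force: [0.9, 0.1, -0.8]
tool_pos: [0.4363, -0.0381, 0.0271]
ft_force: [-0.3, -0.3, -0.6]
```

```bash
for i in 1 2 3; do python3 -m handwheel '[{"rx":0,"ry":0,"rz":0,"x":0,"y":0,"z":0.0008,"fingers":1},{"rx":0,"ry":0,"rz":0,"x":0,"y":0,"z":0.0008,"fingers":1}]' 35 | grep -E "tool_pos|ft"; done
```

```text
tool_pos: [0.4364, -0.0381, 0.0263]
ft_force: [0.6, 0.3, -0.5]
tool_pos: [0.4364, -0.0382, 0.0256]
ft_force: [0.1, 0.0, -0.9]
tool_pos: [0.4363, -0.0381, 0.0247]
ft_force: [-0.4, 0.7, 0.3]
```

```bash
for i in 1 2 ; do python3 -m handwheel '[{"rx":0,"ry":0,"rz":0,"x":0,"y":0,"z":0.0007,"fingers":1},{"rx":0,"ry":0,"rz":0,"x":0,"y":0,"z":0.0007,"fingers":1}]' 35 | grep -E "tool_pos|ft"; done
```

```text
tool_pos: [0.4366, -0.0382, 0.0245]
ft_force: [-2.1, 0.6, 4.4]
tool_pos: [0.4371, -0.0383, 0.0245]
ft_force: [-2.7, 0.3, 8.1]
```

Contact at TCP 0.0247. I'll relax, open and lift.

```bash
python3 -m handwheel '[{"rx":0,"ry":0,"rz":0,"x":0,"y":0,"z":-0.001,"fingers":1},{"rx":0,"ry":0,"rz":0,"x":0,"y":0,"z":-0.001,"fingers":0},{"rx":0,"ry":0,"rz":0,"x":0,"y":0,"z":-0.001,"fingers":0},{"rx":0,"ry":0,"rz":0,"x":0,"y":0,"z":-0.001,"fingers":0},{"rx":0,"ry":0,"rz":0,"x":0,"y":0,"z":-0.001,"fingers":0}]' 35
python3 -m handwheel '[{"rx":0,"ry":0,"rz":0,"x":0,"y":0,"z":-0.01,"fingers":0},{"rx":0,"ry":0,"rz":0,"x":0,"y":0,"z":-0.06,"fingers":0},{"rx":0,"ry":0,"rz":0,"x":0,"y":0,"z":-0.12,"fingers":0},{"rx":0,"ry":0,"rz":0,"x":0,"y":0,"z":-0.133,"fingers":0},{"rx":0,"ry":0,"rz":0,"x":0,"y":0,"z":-0.133,"fingers":0}]' 35
python3 -m handwheel '[{"rx":0,"ry":0,"rz":0,"x":0,"y":0,"z":0,"fingers":0},{"rx":0,"ry":0,"rz":0,"x":0,"y":0,"z":0,"fingers":0},{"rx":0,"ry":0,"rz":0,"x":0,"y":0,"z":0,"fingers":0}]'
python3 - <<'E'
from h import *
go([.4367,-.0377,.16],yaw(0))
print(measure("chocolate",([0,0,.041-.004],[0,0,1]),"w8"))
cv2.imwrite("pics/w8c.png",cv2.resize(cv2.imread("pics/w8.png")[120:320,200:440],None,fx=2.5,fy=2.5))
Rr=yaw(.14,np.radians(40)); n=-Rr.as_matrix()[:,2]
go(np.array([.634,-.025,.031])+.12*n,Rr)
E
```

```text
t: 17.75
tool_pos: [0.4363, -0.0382, 0.0243]
tool_rot: [-3.141, 0.002, -0.0]
ft_force: [-0.7, 0.1, -0.9]
grip_width: 0.0854
grasp_force: 0.0
t: 18.38
tool_pos: [0.4371, -0.0384, 0.1588]
tool_rot: [3.141, -0.002, 0.005]
ft_force: [0.4, 0.5, 0.3]
grip_width: 0.0853
grasp_force: 0.0
t: 18.75
tool_pos: [0.4356, -0.038, 0.156]
tool_rot: [-3.141, 0.002, 0.004]
ft_force: [-1.0, -0.4, -0.1]
grip_width: 0.0855
grasp_force: 0.0
now [ 0.4356 -0.038   0.156 ] [-3.141e+00  2.000e-03  4.000e-03] shift [ 0.001  -0.0003 -0.004 ] turn [-0.001  0.002 -0.001]
chocolate 0.95 px 320 226 axes mm [61.3 61.7] -> [ 0.4381 -0.0381  0.037 ]
chocolate 0.16 px 338 354 axes mm [136.7 302.3] -> [ 0.3209 -0.0536  0.037 ]
[(0.77, array([ 0.4348, -0.0358,  0.0222]))]
now [ 0.4362 -0.0382  0.1569] [-3.141e+00  2.000e-03  1.000e-03] shift [ 0.1215 -0.0025  0.0339] turn [ 0.049  0.698 -0.136]
```

View pics/w8c.png

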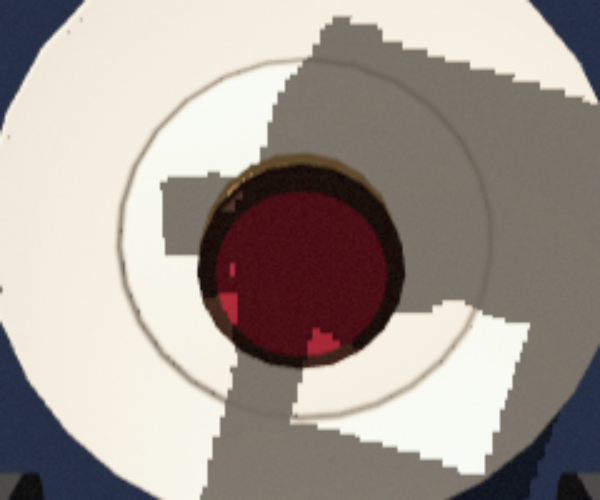

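The chocolate is centred on the shortbread, with only a thin even edge showing behind it. Next is the pink shell.

```bash
python3 -m handwheel '[{"rx":0.049,"ry":0.698,"rz":-0.136,"x":0.123,"y":-0.001,"z":0.034,"fingers":0},{"rx":0.049,"ry":0.698,"rz":-0.136,"x":0.123,"y":-0.001,"z":0.034,"fingers":0},{"rx":0.049,"ry":0.698,"rz":-0.136,"x":0.123,"y":-0.001,"z":0.034,"fingers":0},{"rx":0.049,"ry":0.698,"rz":-0.136,"x":0.123,"y":-0.001,"z":0.034,"fingers":0},{"rx":0.049,"ry":0.698,"rz":-0.136,"x":0.123,"y":-0.001,"z":0.034,"fingers":0}]'
python3 -m handwheel '[{"rx":0,"ry":0,"rz":0,"x":0,"y":0,"z":0,"fingers":0},{"rx":0,"ry":0,"rz":0,"x":0,"y":0,"z":0,"fingers":0},{"rx":0,"ry":0,"rz":0,"x":0,"y":0,"z":0,"fingers":0}]'
python3 - <<'E'
from h import *
Rr=yaw(.14,np.radians(40)); n=-Rr.as_matrix()[:,2]
o=np.array([.6357,-.0256,.0315])
go(o,Rr)
s,p,r=tool()
_,e,M=cam("wrist")
print(measure("pink_shell",(o+.010*n,n),"w9"))
# centre of mask -> tool axes
E
```

```text
t: 19.52
tool_pos: [0.5565, -0.037, 0.1198]
tool_rot: [-2.902, -0.2, -1.048]
ft_force: [0.0, 0.6, -0.1]
grip_width: 0.0852
grasp_force: 0.0
t: 19.9
tool_pos: [0.5605, -0.0374, 0.1249]
tool_rot: [-2.9, -0.206, -1.06]
ft_force: [-1.1, 0.0, 0.2]
grip_width: 0.0855
grasp_force: 0.0
now [ 0.5605 -0.0374  0.1249] [-2.9   -0.206 -1.06 ] shift [-0.002  -0.0012  0.1205] turn [ 0.    -0.002  0.002]
pink_shell 0.95 px 321 235 axes mm [61.5 63.2] -> [ 0.6294 -0.0288  0.0389]
[(0.91, array([ 0.6304, -0.0263,  0.0283]))]
```

View pics/w9.png

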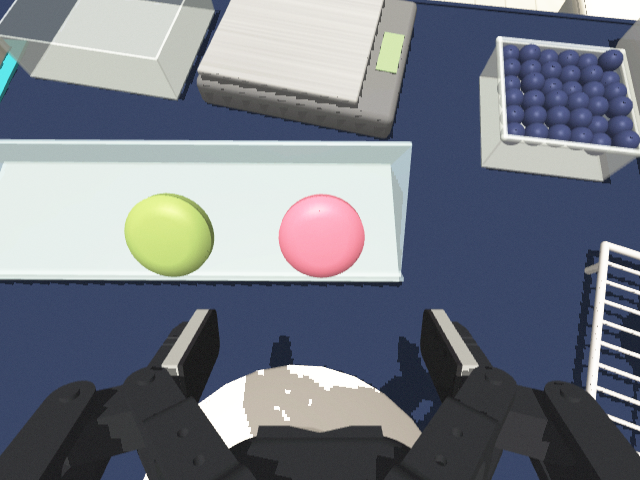

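The pink shell is at (321,235) between the fingers and the green one is clear at (170,235). I'll do the same descent as before.

```bash
python3 -m handwheel '[{"rx":0,"ry":0,"rz":0,"x":0.001,"y":0.001,"z":0.05,"fingers":0},{"rx":0,"ry":0,"rz":0,"x":0.001,"y":0.001,"z":0.09,"fingers":0},{"rx":0,"ry":0,"rz":0,"x":0.001,"y":0.001,"z":0.113,"fingers":0},{"rx":0,"ry":0,"rz":0,"x":0.001,"y":0.001,"z":0.121,"fingers":0},{"rx":0,"ry":0,"rz":0,"x":0.001,"y":0.001,"z":0.121,"fingers":0}]' 35
python3 -m handwheel '[{"rx":0,"ry":0,"rz":0,"x":0,"y":0,"z":0,"fingers":0},{"rx":0,"ry":0,"rz":0,"x":0,"y":0,"z":0,"fingers":1},{"rx":0,"ry":0,"rz":0,"x":0,"y":0,"z":0,"fingers":1},{"rx":0,"ry":0,"rz":0,"x":0,"y":0,"z":0,"fingers":1},{"rx":0,"ry":0,"rz":0,"x":0,"y":0,"z":0,"fingers":1}]' 35
python3 -m handwheel '[{"rx":0,"ry":0,"rz":0,"x":0,"y":0,"z":0,"fingers":1},{"rx":0,"ry":0,"rz":0,"x":0,"y":0,"z":-0.02,"fingers":1},{"rx":0,"ry":0,"rz":0,"x":0,"y":0,"z":-0.06,"fingers":1},{"rx":0,"ry":0,"rz":0,"x":0,"y":0,"z":-0.12,"fingers":1},{"rx":0,"ry":0,"rz":0,"x":0,"y":0,"z":-0.12,"fingers":1}]' 35
python3 - <<'E'
from h import *
go([.4367,-.0377,.155],yaw(0))
E
```

```text
t: 20.68
tool_pos: [0.6374, -0.0272, 0.0314]
tool_rot: [-2.9, -0.205, -1.057]
ft_force: [0.8, 0.5, 0.7]
grip_width: 0.0852
grasp_force: 0.0
t: 21.3
tool_pos: [0.6376, -0.0276, 0.0327]
tool_rot: [-2.9, -0.205, -1.06]
ft_force: [-6.8, -0.3, 5.8]
grip_width: 0.0626
grasp_force: 35.8
t: 21.92
tool_pos: [0.5627, -0.0396, 0.1316]
tool_rot: [-2.899, -0.206, -1.079]
ft_force: [0.2, -0.7, -1.2]
grip_width: 0.0619
grasp_force: 40.0
now [ 0.5627 -0.0396  0.1316] [-2.899 -0.206 -1.079] shift [-0.0788 -0.0192 -0.0992] turn [-0.042 -0.712  0.136]
```

```bash
python3 -m handwheel '[{"rx":-0.042,"ry":-0.712,"rz":0.136,"x":-0.079,"y":-0.019,"z":-0.099,"fingers":1},{"rx":-0.042,"ry":-0.712,"rz":0.136,"x":-0.079,"y":-0.019,"z":-0.099,"fingers":1},{"rx":-0.042,"ry":-0.712,"rz":0.136,"x":-0.079,"y":-0.019,"z":-0.099,"fingers":1},{"rx":-0.042,"ry":-0.712,"rz":0.136,"x":-0.079,"y":-0.019,"z":-0.099,"fingers":1},{"rx":-0.042,"ry":-0.712,"rz":0.136,"x":-0.079,"y":-0.019,"z":-0.099,"fingers":1}]' 35
python3 -m handwheel '[{"rx":0,"ry":0,"rz":0,"x":0,"y":0,"z":0,"fingers":1},{"rx":0,"ry":0,"rz":0,"x":0,"y":0,"z":0,"fingers":1},{"rx":0,"ry":0,"rz":0,"x":0,"y":0,"z":0,"fingers":1},{"rx":0,"ry":0,"rz":0,"x":0,"y":0,"z":0,"fingers":1}]' 35
python3 - <<'E'
from h import *
go([.437,-.038,.055],yaw(0))
print(measure("pink_shell",([0,0,.145+.010],[0,0,1]),"w10"))
E
```

```text
t: 22.55
tool_pos: [0.4362, -0.0363, 0.1468]
tool_rot: [-3.135, -0.005, 0.027]
ft_force: [-0.1, 0.9, -0.5]
grip_width: 0.0624
grasp_force: 40.0
t: 23.05
tool_pos: [0.4351, -0.0368, 0.1484]
tool_rot: [-3.136, -0.002, 0.021]
ft_force: [-0.7, 0.2, 0.0]
grip_width: 0.0626
grasp_force: 40.0
now [ 0.4351 -0.0368  0.1484] [-3.136e+00 -2.000e-03  2.100e-02] shift [0.0031 0.0017 0.0934] turn [-0.006  0.013  0.001]
pink_shell 0.96 px 319 323 axes mm [60.9 65.4] -> [ 0.4322 -0.0364  0.155 ]
[(0.63, array([ 0.4319, -0.0332,  0.1465]))]
```

View pics/w10.png

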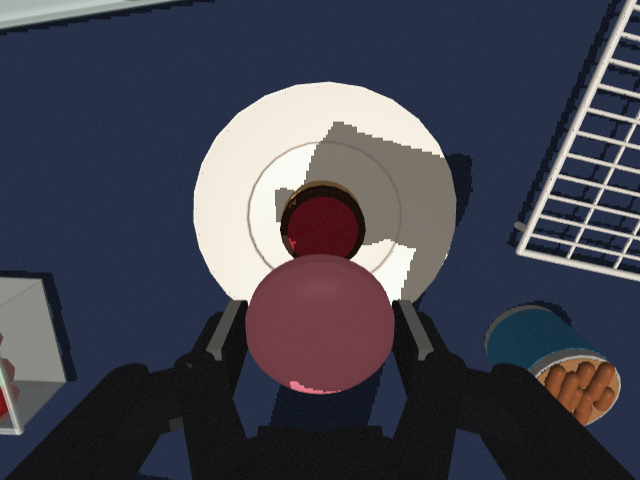

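The pink shell is held flat, centred at about (320,324), with the stack visible below it. I'll lower it.

```bash
python3 -m handwheel '[{"rx":-0.006,"ry":0.013,"rz":0,"x":0.003,"y":0.0017,"z":0.05,"fingers":1},{"rx":-0.006,"ry":0.013,"rz":0,"x":0.004,"y":0.0017,"z":0.085,"fingers":1},{"rx":-0.006,"ry":0.013,"rz":0,"x":0.004,"y":0.0017,"z":0.098,"fingers":1},{"rx":-0.006,"ry":0.013,"rz":0,"x":0.004,"y":0.0017,"z":0.1,"fingers":1},{"rx":-0.006,"ry":0.013,"rz":0,"x":0.004,"y":0.0017,"z":0.1,"fingers":1}]' 35
python3 -m handwheel '[{"rx":0,"ry":0,"rz":0,"x":0,"y":0,"z":0.002,"fingers":1},{"rx":0,"ry":0,"rz":0,"x":0,"y":0,"z":0.002,"fingers":1},{"rx":0,"ry":0,"rz":0,"x":0,"y":0,"z":0.002,"fingers":1}]' 35
python3 - <<'E'
from h import *
go([.438,-.038,.042],yaw(0))
E
```

```text
t: 23.82
tool_pos: [0.4391, -0.0381, 0.0497]
tool_rot: [3.141, 0.002, 0.002]
ft_force: [0.1, 0.1, -0.4]
grip_width: 0.0626
grasp_force: 40.0
t: 24.2
tool_pos: [0.4382, -0.0379, 0.0466]
tool_rot: [3.141, 0.002, -0.001]
ft_force: [-0.8, -0.0, 0.4]
grip_width: 0.0621
grasp_force: 40.0
now [ 0.4382 -0.0379  0.0466] [ 3.141e+00  2.000e-03 -1.000e-03] shift [-0.0002  0.0001  0.0046] turn [0.    0.    0.001]
```

```bash
python3 -m handwheel '[{"rx":0,"ry":0,"rz":0,"x":0,"y":0,"z":0.002,"fingers":1},{"rx":0,"ry":0,"rz":0,"x":0,"y":0,"z":0.004,"fingers":1},{"rx":0,"ry":0,"rz":0,"x":0,"y":0,"z":0.004,"fingers":1}]' 35| grep -E "tool_pos|ft"
for i in 1 2 3; do python3 -m handwheel '[{"rx":0,"ry":0,"rz":0,"x":0,"y":0,"z":0.0008,"fingers":1},{"rx":0,"ry":0,"rz":0,"x":0,"y":0,"z":0.0008,"fingers":1}]' 35 | grep -E "tool_pos|ft"; done
```

```text
tool_pos: [0.4376, -0.0378, 0.0418]
ft_force: [-0.0, -0.8, -0.3]
tool_pos: [0.4379, -0.0378, 0.0413]
ft_force: [0.0, -0.2, -0.8]
tool_pos: [0.4378, -0.0378, 0.0405]
ft_force: [0.1, -1.1, 0.0]
tool_pos: [0.4378, -0.0378, 0.0397]
ft_force: [0.0, 0.4, -0.5]
```

```bash
for i in 1 2 3; do python3 -m handwheel '[{"rx":0,"ry":0,"rz":0,"x":0,"y":0,"z":0.0006,"fingers":1},{"rx":0,"ry":0,"rz":0,"x":0,"y":0,"z":0.0006,"fingers":1}]' 35 | grep -E "tool_pos|ft"; done
```

```text
tool_pos: [0.4379, -0.0378, 0.0392]
ft_force: [-0.2, -0.1, 1.2]
tool_pos: [0.4381, -0.0378, 0.0392]
ft_force: [-2.7, -0.1, 5.9]
tool_pos: [0.4381, -0.0379, 0.0392]
ft_force: [-3.8, 0.9, 9.9]
```

```bash
python3 -m handwheel '[{"rx":0,"ry":0,"rz":0,"x":0,"y":0,"z":-0.0013,"fingers":1},{"rx":0,"ry":0,"rz":0,"x":0,"y":0,"z":-0.0013,"fingers":0},{"rx":0,"ry":0,"rz":0,"x":0,"y":0,"z":-0.0013,"fingers":0},{"rx":0,"ry":0,"rz":0,"x":0,"y":0,"z":-0.0013,"fingers":0},{"rx":0,"ry":0,"rz":0,"x":0,"y":0,"z":-0.0013,"fingers":0}]' 35
python3 -m handwheel '[{"rx":0,"ry":0,"rz":0,"x":0,"y":0,"z":-0.01,"fingers":0},{"rx":0,"ry":0,"rz":0,"x":0,"y":0,"z":-0.06,"fingers":0},{"rx":0,"ry":0,"rz":0,"x":0,"y":0,"z":-0.117,"fingers":0},{"rx":0,"ry":0,"rz":0,"x":0,"y":0,"z":-0.117,"fingers":0},{"rx":0,"ry":0,"rz":0,"x":0,"y":0,"z":-0.117,"fingers":0}]' 35
python3 -m handwheel '[{"rx":0,"ry":0,"rz":0,"x":0,"y":0,"z":0,"fingers":0},{"rx":0,"ry":0,"rz":0,"x":0,"y":0,"z":0,"fingers":0},{"rx":0,"ry":0,"rz":0,"x":0,"y":0,"z":0,"fingers":0}]'
python3 - <<'E'
from h import *
go([.4367,-.0377,.075],yaw(0))
print(measure("pink_shell",([0,0,.061-.010],[0,0,1]),"w11"))
a=cv2.imread("pics/w11.png")[120:320,200:440]
b=cv2.cvtColor(camera("side"),cv2.COLOR_RGB2BGR)[200:320,270:414]
cv2.imwrite("pics/w11c.png",np.hstack([cv2.resize(a,(400,333)),cv2.resize(b,(400,333))]))
E
```

```text
t: 26.7
tool_pos: [0.4378, -0.0378, 0.0391]
tool_rot: [3.141, 0.002, -0.002]
ft_force: [-0.7, -0.6, 0.2]
grip_width: 0.0849
grasp_force: 0.0
t: 27.32
tool_pos: [0.438, -0.0378, 0.1565]
tool_rot: [3.141, 0.002, -0.001]
ft_force: [-0.2, 0.0, 0.1]
grip_width: 0.0855
grasp_force: 0.0
t: 27.7
tool_pos: [0.4375, -0.0377, 0.1553]
tool_rot: [-3.141, -0.002, 0.005]
ft_force: [-0.8, 0.8, 0.3]
grip_width: 0.0854
grasp_force: 0.0
now [ 0.4375 -0.0377  0.1553] [-3.141e+00 -2.000e-03  5.000e-03] shift [-0.0006  0.0001  0.0803] turn [-0.     0.003  0.001]
pink_shell 0.87 px 320 236 axes mm [60.8 62.5] -> [ 0.4371 -0.0377  0.051 ]
[(0.77, array([ 0.4356, -0.0345,  0.0377]))]
```

View pics/w11c.png

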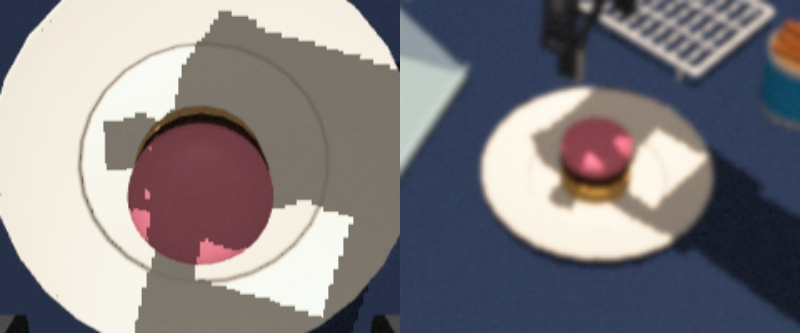

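The stack is straight: the wrist crop shows shell, chocolate and shortbread edges concentric, and the side view confirms it. I'll shut the fingers, come down and press.

```bash
python3 -m handwheel '[{"rx":0,"ry":0.003,"rz":0,"x":-0.0005,"y":0,"z":0.04,"fingers":1},{"rx":0,"ry":0.003,"rz":0,"x":-0.0005,"y":0,"z":0.055,"fingers":1},{"rx":0,"ry":0.003,"rz":0,"x":-0.0005,"y":0,"z":0.055,"fingers":1},{"rx":0,"ry":0.003,"rz":0,"x":-0.0005,"y":0,"z":0.055,"fingers":1},{"rx":0,"ry":0.003,"rz":0,"x":-0.0005,"y":0,"z":0.055,"fingers":1}]' 35
python3 -m handwheel '[{"rx":0,"ry":0,"rz":0,"x":0,"y":0,"z":0.015,"fingers":1},{"rx":0,"ry":0,"rz":0,"x":0,"y":0,"z":0.03,"fingers":1},{"rx":0,"ry":0,"rz":0,"x":0,"y":0,"z":0.03,"fingers":1},{"rx":0,"ry":0,"rz":0,"x":0,"y":0,"z":0.03,"fingers":1},{"rx":0,"ry":0,"rz":0,"x":0,"y":0,"z":0.03,"fingers":1}]' 35
```

```text
t: 28.52
tool_pos: [0.4384, -0.0381, 0.1027]
tool_rot: [3.141, 0.002, 0.007]
ft_force: [0.0, -0.1, -0.1]
grip_width: 0.0001
grasp_force: 0.0
t: 29.15
tool_pos: [0.4379, -0.0379, 0.0717]
tool_rot: [3.141, 0.002, 0.004]
ft_force: [0.2, -0.4, -1.4]
grip_width: 0.0002
grasp_force: 0.0
```

```bash
python3 -m handwheel '[{"rx":0,"ry":0,"rz":0,"x":0,"y":0,"z":0.004,"fingers":1},{"rx":0,"ry":0,"rz":0,"x":0,"y":0,"z":0.007,"fingers":1},{"rx":0,"ry":0,"rz":0,"x":0,"y":0,"z":0.007,"fingers":1},{"rx":0,"ry":0,"rz":0,"x":0,"y":0,"z":0.007,"fingers":1}]' | grep -E "tool_pos|ft"
for i in 1 2 3; do python3 -m handwheel '[{"rx":0,"ry":0,"rz":0,"x":0,"y":0,"z":0.0006,"fingers":1},{"rx":0,"ry":0,"rz":0,"x":0,"y":0,"z":0.0006,"fingers":1}]' | grep -E "tool_pos|ft"; done
```

```text
tool_pos: [0.4375, -0.0378, 0.0643]
ft_force: [-0.5, 0.5, -0.6]
tool_pos: [0.4375, -0.0378, 0.0637]
ft_force: [-0.1, -0.0, -0.0]
tool_pos: [0.4375, -0.0378, 0.063]
ft_force: [1.0, -0.3, 0.6]
tool_pos: [0.4375, -0.0378, 0.0624]
ft_force: [-0.5, 0.4, -0.0]
```

```bash
for i in 1 2 3; do python3 -m handwheel '[{"rx":0,"ry":0,"rz":0,"x":0,"y":0,"z":0.0006,"fingers":1},{"rx":0,"ry":0,"rz":0,"x":0,"y":0,"z":0.0006,"fingers":1}]' | grep -E "tool_pos|ft"; done
```

```text
tool_pos: [0.4375, -0.0378, 0.0618]
ft_force: [-0.1, 0.1, 0.4]
tool_pos: [0.4375, -0.0378, 0.0612]
ft_force: [0.0, -0.5, -0.3]
tool_pos: [0.4376, -0.0379, 0.061]
ft_force: [-1.0, 1.1, 3.4]
```

```bash
python3 -m handwheel '[{"rx":0,"ry":0,"rz":0,"x":0,"y":0,"z":0.0004,"fingers":1},{"rx":0,"ry":0,"rz":0,"x":0,"y":0,"z":0.0004,"fingers":1}]' | grep -E "tool_pos|ft"
python3 -m handwheel '[{"rx":0,"ry":0,"rz":0,"x":0,"y":0,"z":0,"fingers":1}]' | grep -E "tool_pos|ft"
python3 -m handwheel '[{"rx":0,"ry":0,"rz":0,"x":0,"y":0,"z":0,"fingers":1}]' | grep -E "tool_pos|ft"
```

```text
tool_pos: [0.4377, -0.0378, 0.061]
ft_force: [-3.4, -0.0, 6.1]
tool_pos: [0.4376, -0.0378, 0.061]
ft_force: [-2.9, 0.0, 6.3]
tool_pos: [0.4377, -0.0379, 0.061]
ft_force: [-3.3, 0.7, 6.5]
```

```bash
for i in 1 2 3; do python3 -m handwheel '[{"rx":0,"ry":0,"rz":0,"x":0,"y":0,"z":0.0,"fingers":1},{"rx":0,"ry":0,"rz":0,"x":0,"y":0,"z":0.0,"fingers":1},{"rx":0,"ry":0,"rz":0,"x":0,"y":0,"z":0.0,"fingers":1},{"rx":0,"ry":0,"rz":0,"x":0,"y":0,"z":0.0,"fingers":1}]' | grep -E "ft"; done
python3 -m handwheel '[{"rx":0,"ry":0,"rz":0,"x":0,"y":0,"z":0.0001,"fingers":1},{"rx":0,"ry":0,"rz":0,"x":0,"y":0,"z":0.0001,"fingers":1},{"rx":0,"ry":0,"rz":0,"x":0,"y":0,"z":0.0001,"fingers":1},{"rx":0,"ry":0,"rz":0,"x":0,"y":0,"z":0.0001,"fingers":1},{"rx":0,"ry":0,"rz":0,"x":0,"y":0,"z":0.0001,"fingers":1}]' | grep ft
python3 -m handwheel '[{"rx":0,"ry":0,"rz":0,"x":0,"y":0,"z":0,"fingers":1},{"rx":0,"ry":0,"rz":0,"x":0,"y":0,"z":0,"fingers":1},{"rx":0,"ry":0,"rz":0,"x":0,"y":0,"z":0,"fingers":1},{"rx":0,"ry":0,"rz":0,"x":0,"y":0,"z":0,"fingers":1}]' | grep ft
```

```text
ft_force: [-3.0, 0.8, 6.6]
ft_force: [-3.4, 1.6, 6.3]
ft_force: [-4.1, 0.4, 6.7]
ft_force: [-4.1, 1.8, 7.6]
ft_force: [-3.1, 0.6, 7.0]
```

The push held between 6.3 and 7.6 N for over 2 s. I'll lift slowly and check.

```bash
python3 -m handwheel '[{"rx":0,"ry":0,"rz":0,"x":0,"y":0,"z":-0.001,"fingers":1},{"rx":0,"ry":0,"rz":0,"x":0,"y":0,"z":-0.004,"fingers":1},{"rx":0,"ry":0,"rz":0,"x":0,"y":0,"z":-0.03,"fingers":1},{"rx":0,"ry":0,"rz":0,"x":0,"y":0,"z":-0.08,"fingers":1},{"rx":0,"ry":0,"rz":0,"x":0,"y":0,"z":-0.095,"fingers":1}]'
python3 -m handwheel '[{"rx":0,"ry":0,"rz":0,"x":0,"y":0,"z":0,"fingers":1},{"rx":0,"ry":0,"rz":0,"x":0,"y":0,"z":0,"fingers":1},{"rx":0,"ry":0,"rz":0,"x":0,"y":0,"z":0,"fingers":1},{"rx":0,"ry":0,"rz":0,"x":0,"y":0,"z":0,"fingers":1}]'
python3 - <<'E'
from h import *
print(measure("pink_shell",([0,0,.061-.010],[0,0,1]),"w12"))
b=cv2.cvtColor(camera("side"),cv2.COLOR_RGB2BGR)[200:320,270:414]
print(b.shape, ticket.close_job())
E
```

```text
t: 34.9
tool_pos: [0.4392, -0.0383, 0.1587]
tool_rot: [3.14, 0.002, 0.012]
ft_force: [-0.2, 0.5, -0.1]
grip_width: 0.0003
grasp_force: 0.0
t: 35.4
tool_pos: [0.4367, -0.0376, 0.1539]
tool_rot: [-3.141, -0.002, 0.0]
ft_force: [-0.4, 0.5, 0.3]
grip_width: 0.0
grasp_force: 0.0
pink_shell 0.57 px 320 236 axes mm [61.6 63.2] -> [ 0.4371 -0.0376  0.051 ]
[(0.59, array([ 0.4339, -0.0333,  0.0362]))]
the job is handed in; nothing more can be done
(120, 144, 3) None
```

The dessert is stacked on the plate in order (shortbread, chocolate, pink shell) and was pressed at about 6.3–7.6 N for over 2 s; I handed the job in at about 35 s, with the pink shell measured in the same place after the press, but no verdict was shown.

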